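# Line the bushings up by height on the storage rail

### The job

Put the four loose turned bushings away on the wooden storage rail in order of height: the tallest on the pad next to the black steel block, then descending to the shortest on the pad next to the low aluminium block. Stand each one upright in the middle of its own rubber pad, and let go of them all.

Things in the scene. Friction and masses are not known exactly. Their poses are not given: they have to be found in the camera images.
- bushing_a: the tallest and thinnest of the four loose turned metal bushings, bare grey metal: 113 mm high, 31 mm in diameter, a plain cylinder with a slightly narrower top section. Stands upright on the bench. Solid, about 0.22 kg. Origin: centre of its underside; z up along its axis.
- bushing_b: the second tallest of the four loose turned metal bushings, bare grey metal: 97 mm high, 36 mm in diameter, a cylinder whose top quarter is narrower (about 27 mm). Stands upright on the bench. Solid, about 0.22 kg. Origin: centre of its underside; z up along its axis.
- bushing_c: the third tallest of the four loose turned metal bushings, bare grey metal: 73.5 mm high, 41 mm in diameter, 41 mm up to 52 mm above its underside, 35 mm above that. Stands upright on the bench. Solid, about 0.22 kg. Origin: centre of its underside; z up along its axis.
- bushing_d: the shortest and fattest of the four loose turned metal bushings, bare grey metal: 50 mm high, 47 mm in diameter, a squat drum. Stands upright on the bench. Solid, about 0.22 kg. Origin: centre of its underside; z up along its axis.
- seat_1: round dark rubber pad, 64 mm in diameter, number 1 of four in a straight row 75 mm apart on the fixed wooden rail (80 mm wide, 430 mm long, 12 mm high). One end of the row. The pad's top is flat and 15 mm above the bench. Origin: centre of the pad's top; y runs along the rail from seat_1 towards seat_4, x across the rail, z up. Fixed.
- seat_2: round dark rubber pad, 64 mm in diameter, number 2 of four in a straight row 75 mm apart on the fixed wooden rail (80 mm wide, 430 mm long, 12 mm high). One of the two inner pads. The pad's top is flat and 15 mm above the bench. Origin: centre of the pad's top; y runs along the rail from seat_1 towards seat_4, x across the rail, z up. Fixed.
- seat_3: round dark rubber pad, 64 mm in diameter, number 3 of four in a straight row 75 mm apart on the fixed wooden rail (80 mm wide, 430 mm long, 12 mm high). One of the two inner pads. The pad's top is flat and 15 mm above the bench. Origin: centre of the pad's top; y runs along the rail from seat_1 towards seat_4, x across the rail, z up. Fixed.
- seat_4: round dark rubber pad, 64 mm in diameter, number 4 of four in a straight row 75 mm apart on the fixed wooden rail (80 mm wide, 430 mm long, 12 mm high). One end of the row. The pad's top is flat and 15 mm above the bench. Origin: centre of the pad's top; y runs along the rail from seat_1 towards seat_4, x across the rail, z up. Fixed.
- bench_block: black steel block, 46 mm across the rail x 36 mm along it x 50 mm high, fixed on the rail beyond one end pad, about 75 mm from that pad's centre; which end (beyond seat_1 or beyond seat_4) changes from start to start. It marks the end for the tallest bushing. Origin: centre of its underside, 12 mm above the bench.
- alu_block: low bare aluminium block, 68 mm across the rail x 28 mm along it x 16 mm high, fixed on the rail about 75 mm beyond the other end pad. It marks the end for the shortest bushing. Origin: centre of its underside, 12 mm above the bench.
Things that resemble listed ones, but are neither listed nor needed, are in the scene too. Leave any turquoise look-alike of the bushing_d alone. What is shaped like the bushing_b but turquoise is not meant.

How it is judged:
By the outcome, as a careful person would: the job done as asked, in the order asked, and still so for the second after the job is handed in, with the robot touching nothing.
It also fails if it takes over 99 s, if anything falls off the work surface, if the arm or the gripper's body presses on something with over 40 N, if the wrist force passes 120 N, or if a joint passes its speed limit or range.

### The arm

A 6-joint arm with a two-finger parallel gripper is mounted at the origin on a cart in front of the work surface, level with it; the furniture and walls round the work are solid. World frame = base frame: x ahead of the robot, y to its left, z up, the work surface at z = 0. Lengths are in m, angles in rad, forces in N, time in s.
With the tool pointing down it reaches from about 0.25 to 0.85 m from the base axis. Payload 12.5 kg.
Tool frame: the origin (TCP) lies at the very end of the fingers, on their centre line; the grasp point (between the pads) lies 19 mm behind it; z points along the fingers, y is the line along which they close (so a half turn about z gives the same grasp; the last joint's range is limited). The gripper opens to 93 mm and grips with 3 to 60 N. Pads are 15 mm wide; open, the fingers measure 128 mm over their backs; the gripper's body (75 mm by 188 mm) begins 65 mm behind the grasp point.
Start: joints at [1.083, 0.351, 1.652, -0, 1.139, -0.085], TCP at [0.216, 0.506, 0.219] pointing down, gripper open.
Joint ranges: [-2.75, 2.75], [-0.79, 2.1], [0.01, 2.65], [-1.57, 4.71], [0.07, 3.14], [-2.87, 2.87]. Speed limits (rad/s): [2.22, 2.22, 2.79, 3.14, 3.14, 3.14].

### API

Orientations are given as a unit quaternion [x, y, z, w].
In Python, from cell import ctrl, optics gives the robot as it stands. Calls block until the motion is done:
- ctrl.goto(position, orientation): joint-space move of the TCP to a pose.
- ctrl.move_linear(position, frame=None, rate=0.15, until_force=None): straight line of the TCP; frame=None keeps the orientation; rate is the mean speed in m/s. With until_force (N) it stops when the force on the tool has changed by that much, and returns True; else False.
- ctrl.set_joints(angles): joint-space move.
- ctrl.set_gripper(opening): finger opening in m; the grip force is fixed at half the most; returns when the fingers have stopped.
- ctrl.sleep(seconds).
- ctrl.solve_ik(position, orientation): joint angles nearest the present ones, or None.
- optics.snapshot(name): name is "scene" or "side" or "wrist"; returns the picture (400x640x3 uint8, red, green, blue); there is no depth.
- optics.camera_info(name): a dict with "intrinsics" (3x3 intrinsics, pixels), "position" and "orientation" of the camera in the world. Camera axes: x right, y up, looking along -z (the intrinsics and any distortion apply to the point x, -y, -z); pixel columns grow to the right and rows downward; lengths in m; the calibration is good to about 2 mm. A picture is of the moment at which its call begins: read the wrist's pose just before it. camera_info takes no time and is no camera call; for the wrist camera it gives the pose at the moment of the call.
A pose or a line that the arm cannot do raises ctrl.MotionError and nothing moves.
- ctrl.sign_off(): hands the job in; it is judged then, once.
Readings, each from a call of its own:
- ctrl.get_clock(): time.
- ctrl.get_q(): joint angles.
- ctrl.get_joint_vel(): joint speeds.
- ctrl.get_effort(): joint torques, N m.
- ctrl.get_tcp_pos(): TCP position.
- ctrl.get_tool_rot(): TCP orientation.
- ctrl.get_ft_force(): force on the tool from outside, world axes, zero at the start.
- ctrl.get_moment(): the same for the moment, N m.
- ctrl.get_grip_width(): finger opening in m.
- ctrl.get_finger_force(): force on a finger pad.
Only numpy, scipy, OpenCV 4.12 (cv2) and the standard library are available. Lean on these libraries where they do the work, as an engineer would, in place of code of your own. Each camera call takes 0.05 s, during which the arm holds its last target. There are 200 camera calls.

## Working session

There is one attempt and no reset: what is moved stays moved. The work goes in short steps, each a Python script; the robot and the scene stay as the last script left them, time stands still between calls to the robot, and variables do not carry over. Pictures are saved under pics/ and viewed, at most 14 in all, crops included, and the job is handed in when it is done.

```bash
ls; mkdir -p pics
python3 - <<'E'
from cell import ctrl, optics
import cv2
for n in ("scene","side","wrist"):
    im=optics.snapshot(n); cv2.imwrite(f"pics/{n}0.png",im[:,:,::-1])
    i=optics.camera_info(n); print(n,i)
print(ctrl.get_clock(),ctrl.get_tool_rot(),ctrl.get_grip_width())
E
```

```text
pics
scene {'intrinsics': array([[408.46352423,   0.        , 312.82976773],
       [  0.        , 408.46352423, 195.85183535],
       [  0.        ,   0.        ,   1.        ]]), 'position': array([ 0.1473948 , -0.53571384,  0.79974928]), 'orientation': array([ 0.34220389, -0.0970046 , -0.2480865 ,  0.90107696])}
side {'intrinsics': array([[433.2600886 ,   0.        , 317.95707691],
       [  0.        , 433.2600886 , 198.58446015],
       [  0.        ,   0.        ,   1.        ]]), 'position': array([ 0.1128836 , -0.78317348,  0.62726906]), 'orientation': array([ 0.47058207, -0.11165701, -0.18419825,  0.85566128])}
wrist {'intrinsics': array([[290.12645641,   0.        , 325.29588143],
       [  0.        , 290.12645641, 199.38824395],
       [  0.        ,   0.        ,   1.        ]]), 'position': array([0.15028626, 0.53372531, 0.38463147]), 'orientation': array([-0.10954041, -0.07221138,  0.54653039,  0.82709791])}
0.15 [ 2.00037053e-01  9.79788232e-01 -4.28052363e-04 -1.23590752e-04] 0.09298900005948978
```

View pics/scene0.png

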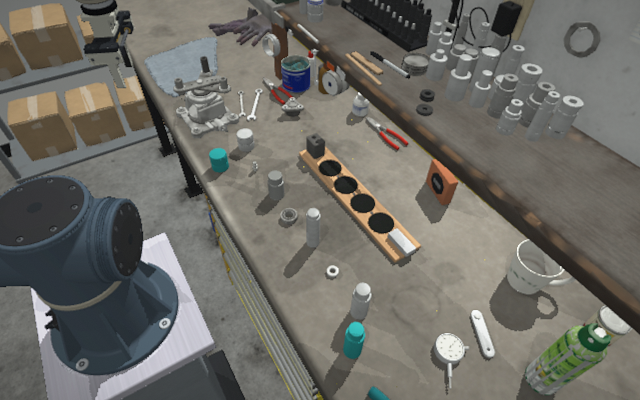

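View pics/side0.png

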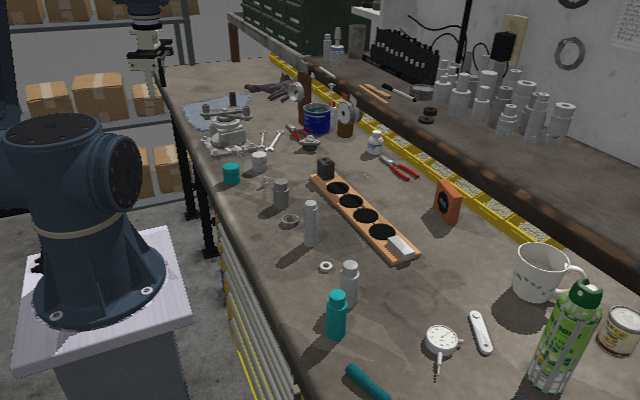

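View pics/wrist0.png

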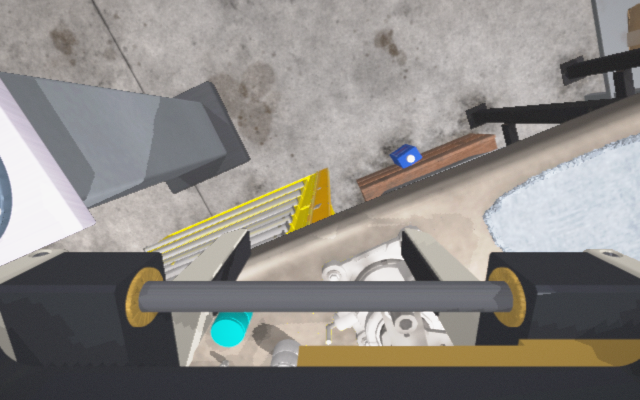

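The scene view shows the black block at (316,145), four pads from (330,168) to (382,223), and the aluminium block at (402,240). The bushings are d (245,140), c (275,184), a (313,228) and b (361,301), with turquoise look-alikes at (219,160) and (354,340). The side view agrees. The wrist view has no target bushing in clear view.

```bash
cat > h.py <<'E'
import numpy as np, cv2
from scipy.spatial.transform import Rotation as R
def ray(info,px):
    K=info["intrinsics"]; v=np.linalg.inv(K)@[px[0],px[1],1]
    return np.array(info["position"]), R.from_quat(info["orientation"]).apply([v[0],-v[1],-v[2]])
def plane(info,px,z):
    o,d=ray(info,px); return (o+d*(z-o[2])/d[2])[:2]
def proj(info,P):
    p=R.from_quat(info["orientation"]).inv().apply(np.array(P)-info["position"])
    q=info["intrinsics"]@[p[0],-p[1],-p[2]]; return q[:2]/q[2]
E
python3 - <<'E'
from h import *
from cell import optics
i=optics.camera_info("scene"); np.set_printoptions(precision=3,suppress=True)
im=cv2.imread("pics/scene0.png"); 
hsv=cv2.cvtColor(im,cv2.COLOR_BGR2HSV)
# dark pads
m=((hsv[...,2]<45)*255).astype(np.uint8)
m[:, :290]=0; m[:, 410:]=0; m[:130]=0; m[250:]=0
for c in cv2.findContours(m,cv2.RETR_EXTERNAL,cv2.CHAIN_APPROX_NONE)[0]:
    if cv2.contourArea(c)>80:
        e=cv2.fitEllipse(c); print("dark",e,plane(i,e[0],.015))
for n,p,z in (("d",(245,132),.05),("c",(275,174),.0735),("a",(313,211),.113),("b",(362,287),.097),("tqd",(219,153),.05),("tqb",(355,325),.097)):
    print(n,plane(i,p,z))
cv2.imwrite("pics/crop1.png",cv2.resize(im[115:365,200:440],None,fx=2.4,fy=2.4,interpolation=cv2.INTER_CUBIC))
E
```

```text
dark ((380.77459716796875, 222.72882080078125), (18.46661376953125, 23.95949363708496), 101.17301177978516) [ 0.607 -0.098]
dark ((362.35821533203125, 202.84861755371094), (16.812902450561523, 22.85614776611328), 95.279296875) [ 0.605 -0.023]
dark ((345.4468078613281, 184.6109161376953), (15.581047058105469, 21.666784286499023), 94.20864868164062) [0.604 0.052]
dark ((329.7709045410156, 167.91082763671875), (14.345046997070312, 20.87791633605957), 92.16521453857422) [0.602 0.126]
d [0.452 0.343]
c [0.439 0.128]
a [ 0.442 -0.051]
b [ 0.432 -0.25 ]
tqd [0.355 0.298]
tqb [ 0.377 -0.306]
```

View pics/crop1.png

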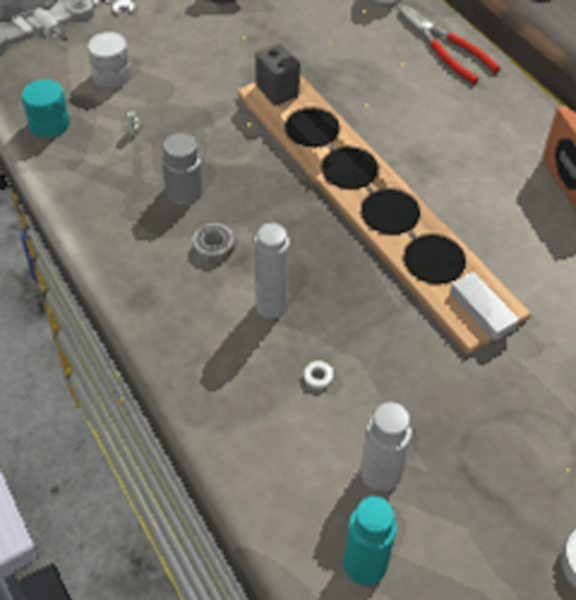

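The crop confirms the order along the rail: black block, four pads, aluminium block. The pads come out 75 mm apart, as specified. b is close to its turquoise twin, and d is near the turquoise drum and the pump. Next I'll check the wrist geometry and take close looks.

Run:
```python
from h import *
from cell import ctrl,optics
np.set_printoptions(precision=3,suppress=True)
i=optics.camera_info("wrist"); T=R.from_quat(ctrl.get_tool_rot()); C=R.from_quat(i["orientation"])
print("cam off in tool",T.inv().apply(i["position"]-ctrl.get_tcp_pos()),"fwd in tool",T.inv().apply(C.apply([0,0,-1])),"right",T.inv().apply(C.apply([1,0,0])))
q0=ctrl.get_q()
def down(yaw): # tool x at angle yaw, z down
    x=np.array([np.cos(yaw),np.sin(yaw),0]); z=np.array([0,0,-1]); return R.from_matrix(np.c_[x,np.cross(z,x),z]).as_quat()
for yaw in (-90,90,-135,45,180,0):
    for p in ((.43,-.25,.25),(.45,.34,.25),(.6,.126,.25),(.607,-.098,.25),(.5,.05,.3)):
        s=ctrl.solve_ik(p,down(np.radians(yaw))); print(yaw,p,s)
s=optics.camera_info("scene")
for p in ((237,128),(205,132),(180,125)): print("pump",plane(s,p,0.01))
```

```text
cam off in tool [ 0.071  0.    -0.166] fwd in tool [-0.26   0.001  0.966] right [-0.     1.    -0.001]
-90 (0.43, -0.25, 0.25) [-0.62   0.221  1.746 -0.     1.175  2.521]
-90 (0.45, 0.34, 0.25) [ 0.565  0.346  1.578 -0.     1.218 -2.577]
-90 (0.6, 0.126, 0.25) None
-90 (0.607, -0.098, 0.25) None
-90 (0.5, 0.05, 0.3) None
90 (0.43, -0.25, 0.25) [-0.62   0.221  1.746 -0.     1.175 -0.62 ]
90 (0.45, 0.34, 0.25) [ 0.565  0.346  1.578 -0.     1.218  0.565]
90 (0.6, 0.126, 0.25) [ 0.131  0.438  1.443 -0.     1.261  0.131]
90 (0.607, -0.098, 0.25) [-0.236  0.442  1.438 -0.     1.262 -0.236]
90 (0.5, 0.05, 0.3) [ 0.007  0.187  1.663 -0.     1.291  0.007]
-135 (0.43, -0.25, 0.25) None
-135 (0.45, 0.34, 0.25) [ 0.565  0.346  1.578 -0.     1.218 -1.792]
-135 (0.6, 0.126, 0.25) [ 0.131  0.438  1.443 -0.     1.261 -2.225]
-135 (0.607, -0.098, 0.25) [-0.236  0.442  1.438 -0.     1.262 -2.592]
-135 (0.5, 0.05, 0.3) [ 0.007  0.187  1.663 -0.     1.291 -2.349]
45 (0.43, -0.25, 0.25) [-0.62   0.221  1.746 -0.     1.175  0.165]
45 (0.45, 0.34, 0.25) [ 0.565  0.346  1.578 -0.     1.218  1.35 ]
45 (0.6, 
[... 210 characters left out ...]
25) [-0.62   0.221  1.746 -0.     1.175 -2.191]
180 (0.45, 0.34, 0.25) [ 0.565  0.346  1.578 -0.     1.218 -1.006]
180 (0.6, 0.126, 0.25) [ 0.131  0.438  1.443 -0.     1.261 -1.44 ]
180 (0.607, -0.098, 0.25) [-0.236  0.442  1.438 -0.     1.262 -1.807]
180 (0.5, 0.05, 0.3) [ 0.007  0.187  1.663 -0.     1.291 -1.564]
0 (0.43, -0.25, 0.25) [-0.62   0.221  1.746 -0.     1.175  0.951]
0 (0.45, 0.34, 0.25) [ 0.565  0.346  1.578 -0.     1.218  2.135]
0 (0.6, 0.126, 0.25) [ 0.131  0.438  1.443 -0.     1.261  1.702]
0 (0.607, -0.098, 0.25) [-0.236  0.442  1.438 -0.     1.262  1.335]
0 (0.5, 0.05, 0.3) [ 0.007  0.187  1.663 -0.     1.291  1.578]
pump [0.455 0.419]
pump [0.365 0.45 ]
pump [0.312 0.521]
```

```bash
cat >> h.py <<'E'
def down(yaw):
    x=np.array([np.cos(yaw),np.sin(yaw),0]); z=np.array([0,0,-1]); return R.from_matrix(np.c_[x,np.cross(z,x),z]).as_quat()
Q=down(np.pi/2)
E
python3 - <<'E'
from h import *
from cell import ctrl,optics
import pickle
np.set_printoptions(precision=4,suppress=True)
I={}
for n,p in (("d",(.47,.26,.26)),("m",(.52,-.10,.26)),("b",(.46,-.33,.26))):
    ctrl.goto(p,Q); ctrl.sleep(.3); I[n]=optics.camera_info("wrist"); im=optics.snapshot("wrist")[:,:,::-1]
    cv2.imwrite(f"pics/w_{n}.png",im)
pickle.dump(I,open("I.pkl","wb")); print(ctrl.get_clock())
im=cv2.imread("pics/w_m.png"); hsv=cv2.cvtColor(im,cv2.COLOR_BGR2HSV)
m=((hsv[...,2]<45)*255).astype(np.uint8)
for c in cv2.findContours(m,cv2.RETR_EXTERNAL,cv2.CHAIN_APPROX_NONE)[0]:
    if 300<cv2.contourArea(c)<5000:
        e=cv2.fitEllipse(c); print("dark",np.round(e[0],1),np.round(e[1],1),plane(I["m"],e[0],.015))
for n,k,p in (("a","m",(.442,-.051,.113)),("c","m",(.439,.128,.0735)),("d","d",(.452,.343,.05)),("b","b",(.432,-.25,.097))): print(n,proj(I[k],p))
E
```

```text
4.8417
dark [154.3 347.5] [39.5 52.7] [ 0.2306 -0.3994]
dark [232.4 265.5] [12.4 36.3] [ 0.3761 -0.2456]
dark [416.5 263.6] [15.  57.6] [ 0.6638 -0.2421]
dark [405.   52.9] [ 9.6 53.3] [0.6243 0.0577]
a [250.8754 143.8683]
c [246.0123 -34.5844]
d [310.2131 112.2787]
b [298.2596 114.0718]
```

View pics/w_m.png

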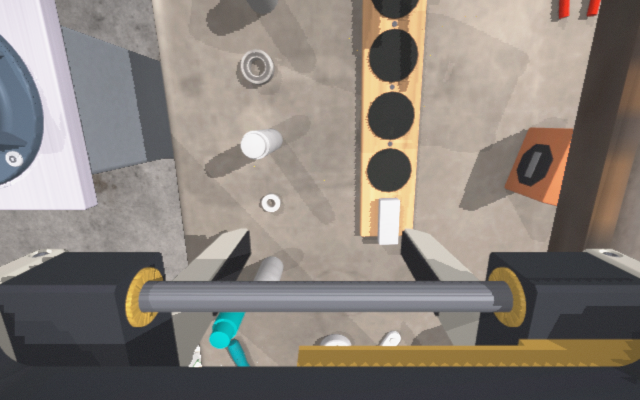

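View pics/w_d.png

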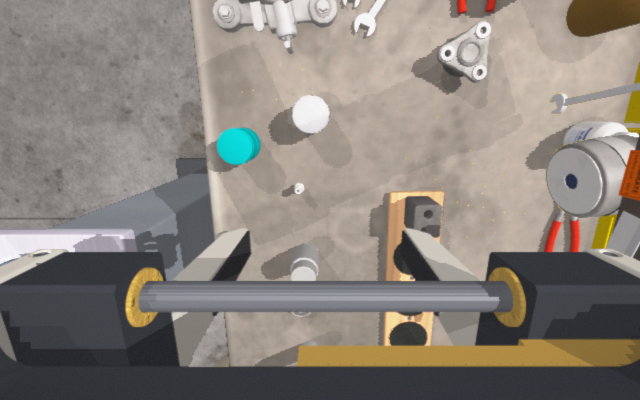

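View pics/w_b.png

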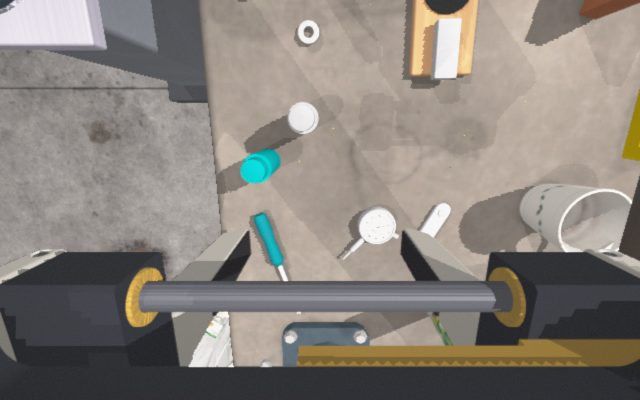

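w_m shows three pads near (391,170), (391,115) and (393,55), and a's top near (254,146). w_d shows d at (310,114), with the pump flange more than 60 mm away. w_b shows b at (303,117), with its turquoise twin at (260,166). I'll fit these properly and add a look at c and the far pads.

Run:
```python
from h import *
from cell import ctrl,optics
import pickle
np.set_printoptions(precision=4,suppress=True)
I=pickle.load(open("I.pkl","rb"))
ctrl.goto((.52,.04,.26),Q); ctrl.sleep(.3); I["c"]=optics.camera_info("wrist"); im=optics.snapshot("wrist")[:,:,::-1]
cv2.imwrite("pics/w_c.png",im); pickle.dump(I,open("I.pkl","wb"))
def fit(k,box,lo,hi,z,sat=255):
    im=cv2.imread(f"pics/w_{k}.png"); h=cv2.cvtColor(im,cv2.COLOR_BGR2HSV)
    m=cv2.inRange(h,(0,0,lo),(180,sat,hi)); k0=np.zeros_like(m); x0,y0,x1,y1=box; k0[y0:y1,x0:x1]=m[y0:y1,x0:x1]
    for c in cv2.findContours(k0,cv2.RETR_EXTERNAL,cv2.CHAIN_APPROX_NONE)[0]:
        if cv2.contourArea(c)>200:
            c=cv2.convexHull(c); e=cv2.fitEllipse(c); px=e[0]
            dep=np.linalg.norm(np.r_[plane(I[k],px,z),z]-I[k]["position"])
            print(k,np.round(px,1),"diam mm",np.round(np.array(e[1])*dep/290*1000,1),plane(I[k],px,z))
print("pads");fit("m",(355,0,425,200),0,60,.015); fit("c",(355,0,425,225),0,60,.015)
print("d");fit("d",(285,85,340,140),190,255,.05,40)
print("b");fit("b",(280,95,325,140),190,255,.097,40)
print("a");fit("m",(230,120,290,165),215,255,.113,40)
print("c",proj(I["c"],(.439,.128,.0735)))
ims=[cv2.resize(cv2.imread(f"pics/w_{k}.png")[y:y+100,x:x+100],(390,290),interpolation=cv2.INTER_CUBIC) for k,x,y in (("m",205,95),("c",205,80),("d",260,65),("b",250,70))]
cv2.imwrite("pics/mos.png",np.vstack([np.hstack(ims[:2]),np.hstack(ims[2:])]))
```

```text
pads
m [390.5 115.3] diam mm [61.5 66.2] [ 0.6101 -0.0198]
m [393.   54.9] diam mm [67.8 76.1] [0.6088 0.0553]
m [393.4  -2.8] diam mm [60.4 67.1] [0.6054 0.1205]
c [386.3 162.2] diam mm [58.2 63.3] [0.6078 0.0551]
c [388.6 106.8] diam mm [62.5 68.1] [0.6069 0.1301]
d
d [311.6  92.6] diam mm [ 72.  103.1] [0.454 0.366]
b
b [303. 117.] diam mm [33.4 37. ] [ 0.4371 -0.2531]
a
m [255.9 143.3] diam mm [31.6 34.9] [ 0.4474 -0.0504]
c [254.3385 106.3772]
```

View pics/mos.png

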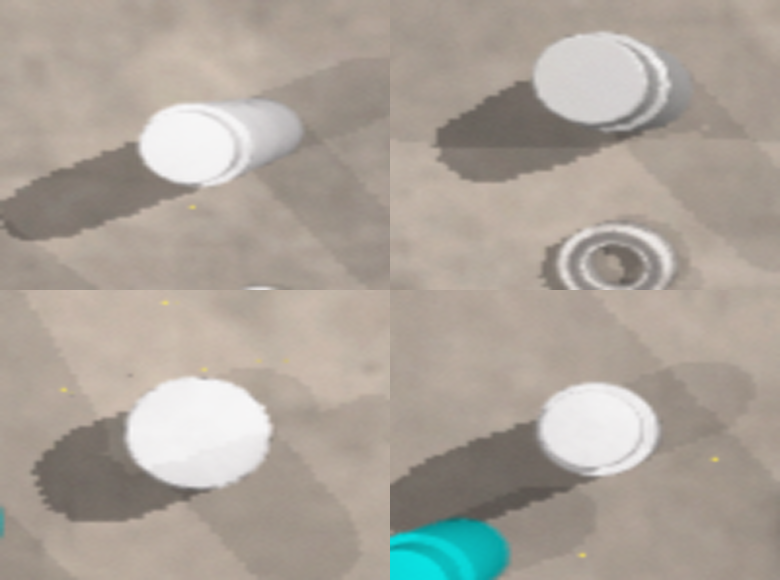

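The mosaic gives these top-face centres in full-image pixels: a (253.4,144.5) and c (256.5,106.9) in the w_m and w_c views, d (311,114) and b (301.7,116.9). Each disc's size matches its spec. I'll start with a.

```bash
cat >> h.py <<'E'
from cell import ctrl,optics
import pickle
SEAT={k:np.array([.6069+.0014*n,.1301-.075*n]) for n,k in enumerate("abcd")}
G=dict(a=.056,b=.050,c=.034,d=.028); D=dict(a=.031,b=.036,c=.041,d=.047)
TOP=dict(a=("m",(253.4,144.5),.113),b=("b",(301.7,116.9),.097),c=("c",(256.5,106.9),.0735),d=("d",(311,114),.05))
def pick(k,dxy=(0,0)):
    I=pickle.load(open("I.pkl","rb")); v,px,z=TOP[k]; p=plane(I[v],px,z)+dxy; tz=G[k]-.019
    print(k,"at",p)
    ctrl.goto((*p,.17),Q); ctrl.set_gripper(D[k]+.030)
    f=ctrl.move_linear((*p,tz),rate=.12,until_force=8)
    if f: print("contact!",ctrl.get_tcp_pos()); return False
    ctrl.set_gripper(0.0); print("width",ctrl.get_grip_width(),"force",ctrl.get_finger_force())
    ctrl.move_linear((*p,.17),rate=.15); print("lifted",ctrl.get_grip_width(),ctrl.get_ft_force())
    return abs(ctrl.get_grip_width()-D[k])<.004
def place(k,dxy=(0,0)):
    s=SEAT[k]+dxy; tz=G[k]-.019+.015
    ctrl.goto((*s,.17),Q); ctrl.move_linear((*s,tz+.006),rate=.12); 
    f=ctrl.move_linear((*s,tz-.003),rate=.02,until_force=5); print("placed",f,ctrl.get_tcp_pos()[2]-tz)
    ctrl.set_gripper(D[k]+.030); ctrl.move_linear((*s,.19),rate=.15); print("t",ctrl.get_clock())
E
python3 - <<'E'
from h import *
np.set_printoptions(precision=4,suppress=True)
I=pickle.load(open("I.pkl","rb"))
for k in "abcd": print(k,plane(I[TOP[k][0]],TOP[k][1],TOP[k][2]))
if pick("a"):
    place("a")
    ctrl.goto((.55,.04,.26),Q); ctrl.sleep(.3); J=optics.camera_info("wrist"); im=optics.snapshot("wrist")[:,:,::-1]; cv2.imwrite("pics/pa.png",im)
    pickle.dump(J,open("J.pkl","wb"))
    for z in (.015,.128): print(proj(J,(*SEAT["a"],z)))
    cv2.imwrite("pics/pa_c.png",cv2.resize(im[40:190,270:430],None,fx=3.5,fy=3.5,interpolation=cv2.INTER_CUBIC))
E
```

```text
a [ 0.4446 -0.0517]
b [ 0.4357 -0.253 ]
c [0.4415 0.1274]
d [0.453  0.3409]
a at [ 0.4446 -0.0517]
width 0.03060418150985387 force 29.976421895844396
lifted 0.03038478345007576 [-0.0449 -0.3028 -3.0391]
placed True -0.00014046621717306307
t 15.0417
[366.831  107.7462]
[382.7739 102.4515]
```

View pics/pa_c.png

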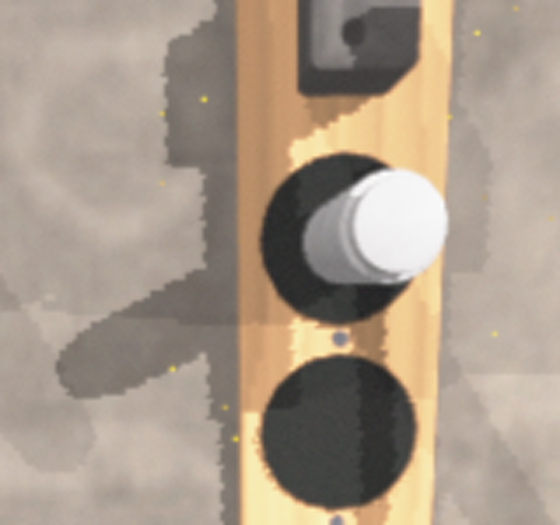

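The crop shows a upright, centred on its pad to about 1.5 mm: pad centre is (367.4,108), and the top disc is at (384.4,104) against (382.8,102.5) expected. Continuing with b, c and d, stopping if any grasp is off.

Run:
```python
from h import *
np.set_printoptions(precision=4,suppress=True)
for k in "bcd":
    if not pick(k): print("STOP"); break
    place(k)
else:
    ctrl.goto((.55,-.06,.28),Q)
    ctrl.sleep(.3); J=optics.camera_info("wrist"); im=optics.snapshot("wrist")[:,:,::-1]
    for k in "abcd": print(k,proj(J,(*SEAT[k],.015)),proj(J,(*SEAT[k],.015+TOP[k][2])))
    cv2.imwrite("pics/fin.png",cv2.resize(im[0:250,270:450],None,fx=2.4,fy=2.4,interpolation=cv2.INTER_CUBIC))
    ctrl.goto((.35,.35,.3),Q); cv2.imwrite("pics/fin_s.png",cv2.resize(optics.snapshot("side")[120:290,200:450,::-1],None,fx=3,fy=3))
```

```text
b at [ 0.4357 -0.253 ]
width 0.035135379136332474 force 29.999685723159928
lifted 0.03507490181314669 [ 0.6866 -0.0222 -1.6089]
placed True -0.00010470119564334052
t 25.1917
c at [0.4415 0.1274]
width 0.04048327423776025 force 30.000758816095185
lifted 0.0402864123492912 [-0.686  -0.5937 -1.8508]
placed True -0.00010311363582772917
t 33.9833
d at [0.453  0.3409]
width 0.04627859340526294 force 30.002784068346955
lifted 0.04606019522916531 [-1.1572 -0.9302 -1.9096]
placed True -6.583912149170368e-05
t 44.4917
a [367.6027  28.7297] [384.2067  -8.0381]
b [366.6013  88.9454] [378.9501  79.1053]
c [365.6918 143.6352] [373.7475 148.0829]
d [364.8621 193.5263] [369.6556 202.3338]
```

```bash
ls pics
```

```text
crop1.png
fin.png
fin_s.png
mos.png
pa.png
pa_c.png
scene0.png
side0.png
w_b.png
w_c.png
w_d.png
w_m.png
wrist0.png
```

View pics/fin.png

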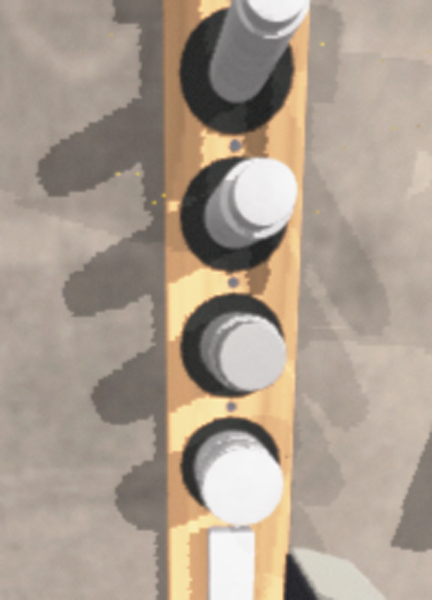

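View pics/fin_s.png

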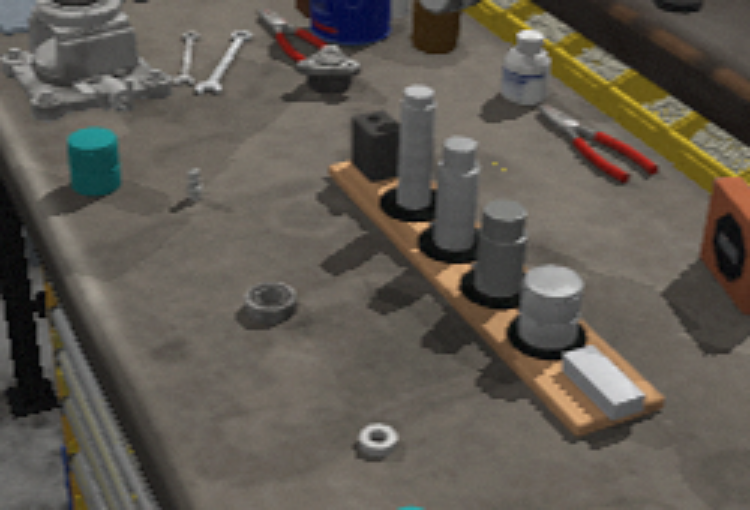

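The wrist and side views show all four upright and in order: a is next to the black block, d next to the aluminium block. The side view hints at an offset of a few mm for a and b. I'll check that with the fixed cameras, comparing against the pads in the starting pictures.

Run:
```python
from h import *
np.set_printoptions(precision=4,suppress=True)
tiles=[]
for n,roi in (("scene",(290,130,410,250)),("side",(310,170,400,245))):
    J=optics.camera_info(n); im0=cv2.imread(f"pics/{n}0.png"); im=optics.snapshot(n)[:,:,::-1].copy()
    m=cv2.inRange(cv2.cvtColor(im0,cv2.COLOR_BGR2HSV),(0,0,0),(180,255,50)); k=np.zeros_like(m); x0,y0,x1,y1=roi; k[y0:y1,x0:x1]=m[y0:y1,x0:x1]
    es=[cv2.fitEllipse(cv2.convexHull(c)) for c in cv2.findContours(k,cv2.RETR_EXTERNAL,cv2.CHAIN_APPROX_NONE)[0] if cv2.contourArea(c)>100]
    cs=sorted([plane(J,e[0],.015) for e in es if 15<max(e[1])<35],key=lambda p:-p[1])[-4:]
    print(n,np.array(cs))
    b=im[110:250,300:420]; s=4; b=cv2.resize(b,None,fx=s,fy=s,interpolation=cv2.INTER_CUBIC)[:,:390]
    for k,c in zip("abcd",cs):
        for z,r in ((.015,D[k]/2),(.015+TOP[k][2],D[k]/2-(.003 if k!="b" else .0045)*(k!="d"))):
            P=np.array([proj(J,(c[0]+r*np.cos(t),c[1]+r*np.sin(t),z)) for t in np.linspace(0,6.283,40)])
            cv2.polylines(b,[np.round((P-[300,110]+.5)*s).astype(int)],True,(0,0,255) if z<.02 else (0,255,0),1)
    tiles.append(b)
cv2.imwrite("pics/chk.png",np.hstack(tiles)); print(ctrl.get_clock())
```

```text
scene [[ 0.6019  0.1262]
 [ 0.6035  0.0518]
 [ 0.605  -0.0229]
 [ 0.6065 -0.0977]]
side [[ 0.6052  0.1261]
 [ 0.6065  0.052 ]
 [ 0.6083 -0.0224]
 [ 0.6095 -0.0968]]
47.2
```

View pics/chk.png

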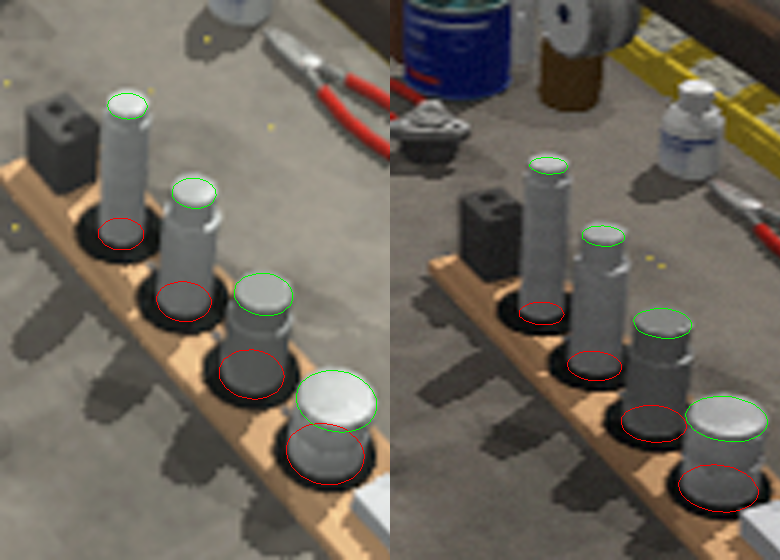

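In both fixed views, the outlines drawn for perfect centring match the real tops and bases to about 1–2 mm. All four are centred and released, so I'm handing in.

```bash
python3 -c "
from cell import ctrl
print(ctrl.sign_off())"
```

```text
the job is handed in; nothing more can be done
None
```

All four bushings stand upright and released on the rail, tallest (a) by the black block, then b, c and d by the aluminium block, each within about 2 mm of its pad's centre; I handed the job in at about 47 s of the 99 s allowed.

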